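# Bolt down the filter housing cover crisscross

## Task

Close the cover of the steel filter housing with its four wing nuts, in two rounds, each in crisscross order (one nut, then the one diagonally opposite, then the other two). In the first round turn each nut clockwise only until you feel it just begin to bear on the cover, some 15 degrees past first contact and hardly further; when all four are snug, go round again and give each nut about an eighth of a turn more (45 degrees), without forcing it much beyond that. Leave the bottle, the column and the parts tray alone.

Things in the scene. Friction and masses are not known exactly. Their poses are not given: they have to be found in the camera images.
- housing: square stainless filter housing fixed to the bench, 150 x 150 mm, 62 mm high to its top face; origin at the centre of its underside, z up. Four 26 mm high edge guides, one in the middle of each side, keep the cover in place and reach 9 mm above the top face.
- cover: loose square aluminium cover plate, 140 x 140 x 12 mm, lying on the housing's top face between the edge guides (its upper face 74 mm above the bench); low round boss in the middle. Origin at the centre of its underside.
- nut1: steel wing nut at the +x +y corner (48 mm off centre along each housing axis); nut3 is diagonally opposite. Origin on its vertical axis, at the start 4 mm above the cover's upper face. Above it: round hub, 24 mm across, from 4 to 16 mm, then an upright flat wing from 15 to 49 mm, 36 mm long along the nut's x, 12 mm thick along its y, at any heading at the start. Clockwise from above tightens.
- screw1 (a joint): how far nut1 is turned clockwise since the start, rad. It sinks 3.8 mm per rad and stays where left. Its spring washer (42 mm round, 3 mm thick, under the hub) starts 1 to 4.3 mm clear of the cover: differs per nut, not to be told from its pose. Free it takes about 0.05 N m; from first contact the clamping force grows some 110 N per rad, the torque 1 to 1.5 N m per rad: grip firmly.
- nut2: steel wing nut at the +x -y corner (48 mm off centre along each housing axis); nut4 is diagonally opposite. Origin on its vertical axis, at the start 4 mm above the cover's upper face. Above it: round hub, 24 mm across, from 4 to 16 mm, then an upright flat wing from 15 to 49 mm, 36 mm long along the nut's x, 12 mm thick along its y, at any heading at the start. Clockwise from above tightens.
- screw2 (a joint): how far nut2 is turned clockwise since the start, rad. It sinks 3.8 mm per rad and stays where left. Its spring washer (42 mm round, 3 mm thick, under the hub) starts 1 to 4.3 mm clear of the cover: differs per nut, not to be told from its pose. Free it takes about 0.05 N m; from first contact the clamping force grows some 110 N per rad, the torque 1 to 1.5 N m per rad: grip firmly.
- nut3: steel wing nut at the -x -y corner (48 mm off centre along each housing axis); nut1 is diagonally opposite. Origin on its vertical axis, at the start 4 mm above the cover's upper face. Above it: round hub, 24 mm across, from 4 to 16 mm, then an upright flat wing from 15 to 49 mm, 36 mm long along the nut's x, 12 mm thick along its y, at any heading at the start. Clockwise from above tightens.
- screw3 (a joint): how far nut3 is turned clockwise since the start, rad. It sinks 3.8 mm per rad and stays where left. Its spring washer (42 mm round, 3 mm thick, under the hub) starts 1 to 4.3 mm clear of the cover: differs per nut, not to be told from its pose. Free it takes about 0.05 N m; from first contact the clamping force grows some 110 N per rad, the torque 1 to 1.5 N m per rad: grip firmly.
- nut4: steel wing nut at the -x +y corner (48 mm off centre along each housing axis); nut2 is diagonally opposite. Origin on its vertical axis, at the start 4 mm above the cover's upper face. Above it: round hub, 24 mm across, from 4 to 16 mm, then an upright flat wing from 15 to 49 mm, 36 mm long along the nut's x, 12 mm thick along its y, at any heading at the start. Clockwise from above tightens.
- screw4 (a joint): how far nut4 is turned clockwise since the start, rad. It sinks 3.8 mm per rad and stays where left. Its spring washer (42 mm round, 3 mm thick, under the hub) starts 1 to 4.3 mm clear of the cover: differs per nut, not to be told from its pose. Free it takes about 0.05 N m; from first contact the clamping force grows some 110 N per rad, the torque 1 to 1.5 N m per rad: grip firmly.
- bottle: amber bottle, 70 mm across, 160 mm high, bystander; origin under its centre
- column: steel chromatography column lying on the bench, 182 mm long along its x, 26 mm wide, bystander; origin under its middle
- tray: small clear parts tray, 90 x 140 x 35 mm, bystander; origin under its centre
There are look-alikes about, which are no part of the job. Of the things like the housing, leave any that is brown or purple; of the rest the smaller one is meant.

How it is judged:
On the way, in this order (a step that is already met when the one before it is completed fails the run):
1. first round: two diagonally opposite nuts have been turned down (over 0.2 rad each) while the other two are untouched (under 0.12 rad) (((value of joint each of screw1, screw3 above 0.2 rad and value of joint each of screw2, screw4 below 0.12 rad) or (value of joint each of screw2, screw4 above 0.2 rad and value of joint each of screw1, screw3 below 0.12 rad))), for 0.1 s.
2. first round done: all four nuts are snug, each pressing on the cover with 4 to 50 N (contact force between nut1 and cover between 4 and 50 N and contact force between nut2 and cover between 4 and 50 N and contact force between nut3 and cover between 4 and 50 N and contact force between nut4 and cover between 4 and 50 N), for 0.2 s.
3. second round: two diagonally opposite nuts are tight (over 68 N) while the other two are still only snug (under 60 N) (((contact force between each of nut1, nut3 and cover above 68 N and contact force between each of nut2, nut4 and cover below 60 N) or (contact force between each of nut2, nut4 and cover above 68 N and contact force between each of nut1, nut3 and cover below 60 N))), for 0.1 s.
4. all four nuts are tight, each pressing on the cover with 68 to 170 N (contact force between nut1 and cover between 68 and 170 N and contact force between nut2 and cover between 68 and 170 N and contact force between nut3 and cover between 68 and 170 N and contact force between nut4 and cover between 68 and 170 N), for 0.2 s.
At the end, for the whole second after the job is handed in: each of the four nuts presses on the cover with 68 to 170 N, the cover lies level (within 0.03 rad) and at rest on the housing's top face (within 3 mm) (all of step 4 and angle between cover's own z axis and vertical below 0.03 rad and z of cover in the frame of housing between 0.059 and 0.065 m and linear speed of cover below 0.02 m/s); the robot touches nothing.
It fails at once if a nut is overtightened: it presses on the cover with more than 200 N (contact force between any of nut1, nut2, nut3, nut4 and cover above 200 N).
It fails at once if the bottle, the column or the tray is moved more than 15 mm (distance of any of bottle, column, tray from where it was at the start of the episode above 0.015 m).
It also fails if it takes over 72 s, if anything falls off the work surface, if the arm or the gripper's body presses on something with over 40 N, if the wrist force passes 120 N, or if a joint passes its speed limit or range.

## Robot

A 7-joint arm with a two-finger parallel gripper is mounted at the origin on the work surface. World frame = base frame: x ahead of the robot, y to its left, z up, the work surface at z = 0. Lengths are in m, angles in rad, forces in N, time in s.
With the tool pointing down it reaches from about 0.4 to 0.925 m from the base axis. Payload 5.6 kg.
Tool frame: the origin (TCP) lies midway between the tips of the shut fingers; the grasp point (between the pads) lies r.grip_point_offset behind it (r.grip_point_offset is the distance from the TCP to the grasp point, in m); z points along the fingers, x is the direction in which the jaws open and shut, and the axes are right-handed (so a half turn about z gives the same grasp; the last joint's range is limited). The gripper opens to 85 mm and grips with 20 to 120 N. Pads are 22 mm wide; open, the fingers measure 114 mm over their backs; the gripper's body (76 mm by 85 mm) begins 54 mm behind the grasp point. The pads swing forward as they close: fully open they stand 13 mm farther back than shut.
Start: joints at [1.137, 0.468, -0.012, 1.603, 0.006, 1.071, -0.056], TCP at [0.248, -0.601, 0.192] pointing down, gripper open.
Joint ranges: [-2.53, 2.53], [-0.31, 2.02], [-1.57, 1.55], [0.28, 2.44], [-1.29, 4.43], [0.15, 1.84], [-2.92, 2.92]. Speed limits (rad/s): [2.57, 2.57, 3.14, 3.14, 3.14, 3.14, 3.14].

## Interface

Orientations are given as a rotation vector (axis times angle).
In Python, from cell import r, solver, viewer, ticket, telemetry gives the robot as it stands. Calls block until the motion is done:
- r.move_to(position, orientation): joint-space move of the TCP to a pose.
- r.move_linear(position, rotation=None, velocity=0.15, f_stop=None): straight line of the TCP; rotation=None keeps the orientation; velocity is the mean speed in m/s. With f_stop (N) it stops when the force on the tool has changed by that much, and returns True; else False.
- r.goto_joints(angles): joint-space move.
- r.grip(opening, force=None): opening from 0.0 (shut) to 1.0 (fully open); force is the grip in N (None keeps the last); returns when the fingers have stopped.
- r.pause(seconds).
- solver.inverse_kinematics(position, orientation): joint angles nearest the present ones, or None.
- viewer.camera(name): name is "side" or "top" or "wrist"; returns the picture (384x512x3 uint8, blue, green, red); there is no depth.
- viewer.get_calibration(name): a dict with "mtx" (3x3 intrinsics, pixels), "R" (3x3) and "t" (3): a world point X has camera coordinates R X + t; the wrist camera has in their place "T_tool_cam" (4x4, takes a point from camera to tool coordinates, whose origin is the TCP and whose axes are the tool frame's). Camera axes: x right, y down, z forward; pixel columns grow to the right and rows downward; lengths in m; the calibration is good to about 2 mm. A picture is of the moment at which its call begins: read the wrist's pose just before it. get_calibration takes no time and is no camera call.
A pose or a line that the arm cannot do raises r.Unreachable and nothing moves.
- ticket.finish_job(): hands the job in, once; it reports no verdict.
Trained networks look in the newest picture that a camera, given by its name, has taken for a name from the list of things; names that differ only in an ending like _2 or _b are one class to them, and where a whole thing is asked for, a point or a joint stands for the part that bears it (a point fixed in the world has none). Each returns a list of dicts, best first, with "score" (0 to 1); they miss things now and then, are a little off and sometimes report something else, mostly with a low value. They report only what shows in the picture. A call takes as long as a camera call. They do not tell look-alikes from the thing itself.
- viewer.look_for(label, camera): "box" ([left, top, right, bottom] in pixels, round what is visible of it).
- viewer.masks_of(label, camera): "mask" (384x512 bool, what is visible of it) and "box" ([left, top, right, bottom] in pixels, round what is visible of it).
Readings, each from a call of its own:
- telemetry.read_t(): time.
- telemetry.read_joint_pos(): joint angles.
- telemetry.read_qd(): joint speeds.
- telemetry.read_effort(): joint torques, N m.
- telemetry.read_position(): TCP position.
- telemetry.read_eef_rot(): TCP orientation.
- telemetry.read_ft_force(): force on the tool from outside, world axes, zero at the start.
- telemetry.read_wrist_torque(): the same for the moment, N m.
- telemetry.read_grip_width(): opening from 0.0 (shut) to 1.0 (fully open).
Only numpy, scipy, OpenCV 4.12 (cv2) and the standard library are available. Lean on these libraries where they do the work, as an engineer would, in place of code of your own. Each camera call takes 0.05 s, during which the arm holds its last target. There are 200 camera calls.

## Working session

There is one attempt and no reset: what is moved stays moved. The work goes in short steps, each a Python script; the robot and the scene stay as the last script left them, time stands still between calls to the robot, and variables do not carry over. Pictures are saved under pics/ and viewed, about 8 in all and at most 12, crops included, and the job is handed in when it is done.

```bash
mkdir -p pics; ls; python3 - <<'E'
from cell import r, solver, viewer, ticket, telemetry
import cv2,numpy as np
print(telemetry.read_t(), r.grip_point_offset, telemetry.read_position(), telemetry.read_eef_rot())
for c in ("top","side"):
    im=viewer.camera(c); cv2.imwrite(f"pics/{c}0.png",im)
    k=viewer.get_calibration(c); print(c,{a:np.round(v,4).tolist() for a,v in k.items()})
    for l in ("housing","nut1","cover"):
        print(c,l,[(round(d["score"],2),np.round(d["box"]).tolist()) for d in viewer.look_for(l,c)])
print(viewer.get_calibration("wrist"), telemetry.read_t())
E
```

```text
pics
0.0 0.0187 [ 0.24729921 -0.60043638  0.19122526] [-2.60969871e+00  1.74744829e+00  2.42932776e-03]
top {'mtx': [[385.5943, 0.0, 260.8729], [0.0, 385.5943, 194.4704], [0.0, 0.0, 1.0]], 'R': [[-0.0187, -0.9998, -0.0028], [-0.9964, 0.0189, -0.0827], [0.0828, 0.0013, -0.9966]], 't': [-0.0176, 0.5624, 1.1991]}
top housing [(0.97, [279.0, 76.0, 362.0, 156.0]), (0.87, [213.0, 169.0, 276.0, 222.0]), (0.62, [262.0, 241.0, 355.0, 319.0]), (0.62, [195.0, 87.0, 257.0, 145.0])]
top nut1 [(0.89, [330.0, 78.0, 353.0, 99.0]), (0.87, [280.0, 247.0, 301.0, 266.0]), (0.82, [326.0, 298.0, 349.0, 323.0]), (0.81, [286.0, 78.0, 307.0, 104.0]), (0.75, [295.0, 121.0, 312.0, 143.0]), (0.74, [329.0, 246.0, 350.0, 268.0]), (0.69, [246.0, 168.0, 261.0, 184.0]), (0.67, [225.0, 206.0, 236.0, 220.0]), (0.66, [255.0, 198.0, 271.0, 211.0]), (0.65, [276.0, 297.0, 301.0, 322.0]), (0.64, [239.0, 114.0, 247.0, 127.0]), (0.61, [218.0, 174.0, 233.0, 189.0]), (0.6, [125.0, 195.0, 155.0, 215.0]), (0.55, [338.0, 119.0, 360.0, 139.0]), (0.49, [204.0, 117.0, 222.0, 133.0]), (0.45, [232.0, 84.0, 248.0, 104.0]), (0.44, [203.
[... 895 characters left out ...]
85.0, 205.0]), (0.67, [187.0, 126.0, 209.0, 151.0]), (0.59, [150.0, 98.0, 166.0, 125.0]), (0.51, [124.0, 219.0, 146.0, 237.0])]
side cover [(0.77, [228.0, 180.0, 286.0, 226.0])]
{'mtx': array([[274.08898422,   0.        , 256.03341107],
       [  0.        , 274.08898422, 190.2346685 ],
       [  0.        ,   0.        ,   1.        ]]), 'T_tool_cam': array([[ 9.99999940e-01, -3.33973093e-04,  9.32664295e-05,
        -5.44709291e-05],
       [ 2.86677094e-04,  9.47598346e-01,  3.19464071e-01,
        -8.35997668e-02],
       [-1.95071518e-04, -3.19464025e-01,  9.47598385e-01,
        -1.82796154e-01],
       [ 0.00000000e+00,  0.00000000e+00,  0.00000000e+00,
         1.00000000e+00]])} 0.4
```

View pics/top0.png

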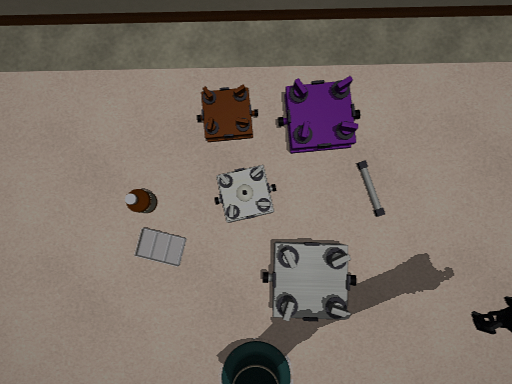

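View pics/side0.png

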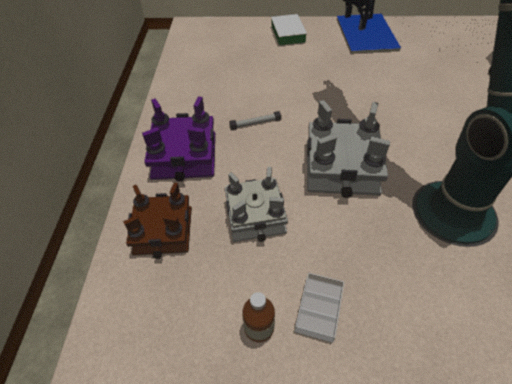

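The target is the small grey housing at about (245,193) in the top picture. The larger grey one at (311,280), the brown one and the purple one are look-alikes. Bottle, tray and column are well clear. Next I look from close by with the wrist camera straight above it.

```bash
cat > h.py <<'E'
from cell import r, solver, viewer, ticket, telemetry as T
import cv2, numpy as np
from scipy.spatial.transform import Rotation as Ro
def rot(yaw): return (Ro.from_euler('z',yaw)*Ro.from_euler('x',np.pi)).as_rotvec()
def yaw_now():
    m=Ro.from_rotvec(T.read_eef_rot()).as_matrix(); return np.arctan2(m[1,0],m[0,0])
def ray(name,u,v,z):
    k=viewer.get_calibration(name); R,t=np.array(k["R"]),np.array(k["t"])
    d=R.T@np.linalg.solve(k["mtx"],[u,v,1]); c=-R.T@t
    return c+d*(z-c[2])/d[2]
def wrist_cal():
    k=viewer.get_calibration("wrist"); X=np.eye(4)
    X[:3,:3]=Ro.from_rotvec(T.read_eef_rot()).as_matrix(); X[:3,3]=T.read_position()
    W=np.linalg.inv(X@k["T_tool_cam"]); return k["mtx"],W[:3,:3],W[:3,3]
E
python3 - <<'E'
from h import *
p=ray("top",245,192.5,.078); print(p, ray("side",255,199,.078), ray("top",311,280,.11))
print(T.read_grip_width())
a=T.read_t(); q=T.read_position(); r.move_linear(q+[0,0,.06],velocity=.2); print(T.read_t()-a)
a=T.read_t(); r.move_to([p[0],p[1]-.084,.22],rot(0)); print("t",T.read_t()-a,T.read_joint_pos(),T.read_position())
K,R,t=wrist_cal(); im=viewer.camera("wrist"); cv2.imwrite("pics/w0.png",im)
ms=viewer.masks_of("nut1","wrist")
for d in ms: print(round(d["score"],2),np.round(d["box"]),d["mask"].sum())
np.savez("w0.npz",K=K,R=R,t=t,m=np.array([d["mask"] for d in ms]),p=p)
print(T.read_ft_force(),T.read_wrist_torque(),T.read_t())
E
```

```text
[0.56429643 0.0197196  0.078     ] [0.5654042  0.02564109 0.078     ] [ 0.30399752 -0.16849298  0.11      ]
1.0004149031343323
0.44999999999999996
t 2.2333 [ 0.52995827  0.37308113 -0.59629717  1.74792208  0.23331563  1.09205456
 -0.14545113] [ 0.56424518 -0.06595457  0.21987193]
0.97 [279.   0. 318.  57.] 1662
0.96 [176.  33. 224.  80.] 1573
0.96 [ 22. 184. 120. 257.] 3333
0.93 [ 81. 290. 111. 368.] 341
0.88 [211. 124. 243. 167.] 1108
0.84 [440.   0. 479.  12.] 321
0.8 [430.  70. 496. 107.] 2186
0.8 [372. 227. 452. 288.] 2590
0.79 [  0. 283.  22. 326.] 661
0.64 [294. 107. 329. 147.] 1141
0.64 [392. 352. 426. 382.] 624
0.62 [473. 219. 511. 270.] 1250
0.59 [470. 303. 512. 359.] 1186
0.51 [180.   6. 333. 170.] 7307
[-0.95473836  0.46886915  0.0792036 ] [0.02420135 0.00036104 0.01284228] 3.1833
```

View pics/w0.png

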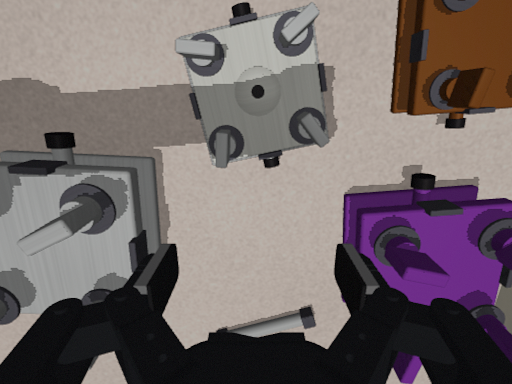

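The picture shows all four target nuts: around (205,48), (297,28), (222,148) and (310,127), with the boss at (258,91). Next I fit the nut model to those masks.

```bash
cat > fit.py <<'E'
from h import *
from scipy.optimize import minimize
def outline(c,hd,z0,K,R,t):
    """mask of a nut (washer, hub, wing) with origin height z0"""
    im=np.zeros((384,512),np.uint8); a=np.linspace(0,2*np.pi,24,endpoint=False)
    ca=np.c_[np.cos(a),np.sin(a)]
    def part(xy,zs):
        P=np.vstack([np.c_[xy,np.full(len(xy),z)] for z in zs]); P[:,:2]+=c; P[:,2]+=z0
        q=(R@P.T).T+t; q=(K@(q/q[:,2:]).T).T[:,:2]
        cv2.fillConvexPoly(im,cv2.convexHull((q*16).astype(np.int32)),1,shift=4)
    part(ca*.021,[.001,.004]); part(ca*.012,[.004,.016])
    u=np.array([np.cos(hd),np.sin(hd)]); v=np.array([-u[1],u[0]])
    part(np.array([i*.018*u+j*.006*v for i in(-1,1) for j in(-1,1)]),[.015,.049])
    return im>0
def fitnut(m,c0,z0,K,R,t):
    best=(9,)
    def cost(x):
        o=outline(x[:2]*.01+c0,x[2],z0,K,R,t); return 1-(o&m).sum()/(o|m).sum()
    for h in np.arange(0,np.pi,np.pi/8):
        s=np.array([[0,0,h],[.6,0,h],[0,.6,h],[0,0,h+.3]])
        q=minimize(cost,s[0],method="Nelder-Mead",options=dict(initial_simplex=s,maxiter=150,xatol=1e-3,fatol=1e-4))
        if q.fun<best[0]: best=(q.fun,q.x[:2]*.01+c0,q.x[2]%np.pi)
    return best
E
python3 - <<'E'
from fit import *
d=np.load("w0.npz"); K,R,t=d["K"],d["R"],d["t"]; p=d["p"][:2]
im=cv2.imread("pics/w0.png")
for z0 in(.078,.074):
  C=[];H=[]
  for i in (0,1,4,9):
    m=d["m"][i]; v,u=np.argwhere(m).mean(0)
    w=R.T@np.linalg.solve(K,[u,v,1]); c=-R.T@t; g=(c+w*(.1-c[2])/w[2])[:2]
    f=fitnut(m,g,z0,K,R,t); C.append(f[1]);H.append(f[2]); print(z0,i,round(f[0],3),f[1].round(4),round(f[2],3))
    if z0==.078:
        cs,_=cv2.findContours(outline(f[1],f[2],z0,K,R,t).astype(np.uint8),0,1); cv2.drawContours(im,cs,-1,(0,255,0),1)
  C=np.array(C); D=np.linalg.norm(C[:,None]-C[None],axis=2); print(D.round(4), C.mean(0), p)
cv2.imwrite("pics/fit0.png",cv2.resize(im[0:180,150:350],None,fx=3.3,fy=3.3))
E
```

```text
0.078 0 0.043 [0.6047 0.0793] 0.722
0.078 1 0.025 [0.5113 0.0601] 3.038
0.078 4 0.058 [ 0.5304 -0.0333] 1.565
0.078 9 0.09 [ 0.6244 -0.0145] 2.338
[[0.     0.0954 0.1349 0.0959]
 [0.0954 0.     0.0953 0.1355]
 [0.1349 0.0953 0.     0.0959]
 [0.0959 0.1355 0.0959 0.    ]] [0.56771913 0.02289185] [0.56429643 0.0197196 ]
0.074 0 0.021 [0.6052 0.0803] 0.748
0.074 1 0.016 [0.5104 0.0608] 3.033
0.074 4 0.039 [ 0.5301 -0.0342] 1.557
0.074 9 0.069 [ 0.6258 -0.0149] 2.26
[[0.     0.0968 0.1369 0.0973]
 [0.0968 0.     0.097  0.138 ]
 [0.1369 0.097  0.     0.0976]
 [0.0973 0.138  0.0976 0.    ]] [0.56788356 0.02299722] [0.56429643 0.0197196 ]
```

View pics/fit0.png

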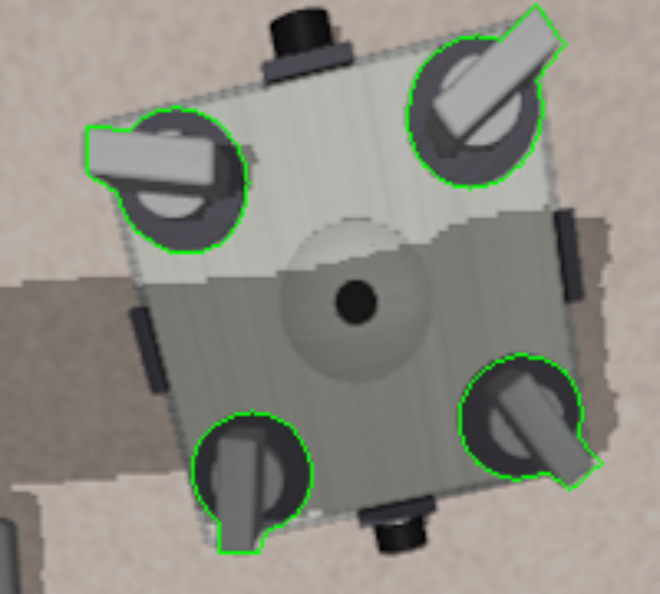

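The fit is good: sides measure 95.5–97 mm against the nominal 96 mm, and the overlay sits on the nuts. Next I plan the grasp yaws and time the moves in the air above the first nut.

```bash
cat >> h.py <<'E'
# square fit of the four nuts (A,C diagonal; B,D diagonal), wing headings
_C=(np.array([[.6047,.0793],[.5113,.0601],[.5304,-.0333],[.6244,-.0145]])+np.array([[.6052,.0803],[.5104,.0608],[.5301,-.0342],[.6258,-.0149]]))/2
_c=_C.mean(0); _z=((_C-_c)@[1,1j]*np.array([1,-1j,-1,1j])**1)
_w=[((_C-_c)@[1,1j])[i]/(1j**i) for i in range(4)]
_a=np.angle(np.mean(_w)); NUT={n:_c+.048*2**.5*np.array([np.cos(_a+i*np.pi/2),np.sin(_a+i*np.pi/2)]) for i,n in enumerate("ABCD")}
HD=dict(A=.735,B=3.035,C=1.561,D=2.29)
E
python3 - <<'E'
from h import *
print({n:v.round(4).tolist() for n,v in NUT.items()}, (_C:=__import__('h')._C).round(4).tolist())
for n in "ABCD":
  for s in (-1,1):
    y=HD[n]+s*np.pi/2; row=[]
    for dy in (0,-1.4,-2.2):
      q=solver.inverse_kinematics([*NUT[n],.097],rot(y+dy)); row.append(None if q is None else np.round(q,2).tolist())
    print(n,round(y,2),row)
n="A"
q=solver.inverse_kinematics([*NUT[n],.16],rot(HD[n]-np.pi/2+.1))
a=T.read_t(); r.grip(.45,60); print("grip",T.read_t()-a,T.read_grip_width())
a=T.read_t(); r.move_to([*NUT[n],.16],rot(HD[n]-np.pi/2+.1)); print("move",T.read_t()-a, T.read_position(),yaw_now())
a=T.read_t(); r.move_linear([*NUT[n],.1596],rot(HD[n]-np.pi/2),velocity=.002); print("lin",T.read_t()-a,yaw_now(),T.read_qd())
q=solver.inverse_kinematics([*NUT[n],.16],rot(HD[n]-np.pi/2+.1)); 
a=T.read_t(); r.goto_joints(q); print("gj",T.read_t()-a,yaw_now(),T.read_qd())
print(T.read_ft_force(),T.read_wrist_torque(),T.read_t())
E
```

```text
{'A': [0.6051, 0.0797], 'B': [0.5111, 0.0603], 'C': [0.5305, -0.0338], 'D': [0.6245, -0.0144]} [[0.605, 0.0798], [0.5108, 0.0604], [0.5302, -0.0338], [0.6251, -0.0147]]
A -0.84 [[0.12, 0.55, -0.41, 1.76, 0.27, 0.89, -1.25], [-0.08, 0.52, -0.15, 1.77, 0.09, 0.86, -2.5], [-1.02, 0.97, 1.34, 1.83, -1.01, 1.23, -2.39]]
A 2.31 [[0.49, 0.75, -0.98, 1.73, 0.71, 1.05, 1.56], [0.33, 0.64, -0.72, 1.74, 0.5, 0.95, 0.32], [0.25, 0.59, -0.59, 1.75, 0.4, 0.92, -0.4]]
B 1.46 [[0.49, 0.53, -0.85, 1.97, 0.52, 0.87, 0.83], [0.31, 0.45, -0.61, 1.98, 0.35, 0.81, -0.43], [0.2, 0.42, -0.47, 1.99, 0.26, 0.79, -1.15]]
B 4.61 [[0.06, 0.39, -0.3, 2.0, 0.16, 0.78, -2.0], [-1.13, 0.8, 1.35, 2.06, -0.92, 1.08, -2.4], [0.61, 0.62, -1.03, 1.96, 0.67, 0.94, 1.65]]
C -0.01 [[0.45, 0.47, -0.56, 1.94, 0.33, 0.82, -0.3], [0.25, 0.42, -0.3, 1.96, 0.17, 0.79, -1.56], [0.13, 0.4, -0.16, 1.96, 0.09, 0.78, -2.29]]
C 3.13 [[0.85, 0.74, -1.16, 1.92, 0.8, 1.04, 2.46], [0.68, 0.57, -0.88, 1.93, 0.56, 0.9, 1.25], [0.57, 0.51, -0.72, 1.94, 0.44, 0.86, 0.55]]
D 0.72 [[0.45, 0.64, -0.67, 1.71, 0.47, 0.96, 0.32], [0.28, 0.58, -0.42, 1.72, 0.29, 0.91, -0.94], [0.16, 0.55, -0.26, 1.73, 0.18, 0.88, -1.65]]
D 3.86 [[0.03, 0.53, -0.08, 1.74, 0.05, 0.87, -2.5], [0.64, 0.79, -1.0, 1.7, 0.74, 1.08, 1.87], [0.56, 0.71, -0.84, 1.7, 0.61, 1.01, 1.16]]
grip 0.5249999999999999 0.4491993321689412
move 0.9250000000000003 [0.60526451 0.07889986 0.16011021] -0.7353916880026076
lin 0.28339999999999943 -0.8351859485511436 [-0.00197973  0.00338192 -0.0088682   0.00086239  0.00031514  0.0003074
  0.00288825]
gj 0.25 -0.7377138434218529 [-0.00813127 -0.0006198   0.00763875  0.00024458 -0.00286068 -0.00053862
 -0.01984226]
[-0.0413731   0.37754742 -0.15646559] [-0.04212521  0.01238509 -0.04352228] 5.1667
```

```bash
cat >> h.py <<'E'
YAW=dict(A=HD["A"]+np.pi/2,B=HD["B"]-np.pi/2,C=HD["C"]-np.pi/2,D=HD["D"]-np.pi/2)
ZG=.0965
def st():
    return "w%.3f F%s Mz%.3f y%.3f p%s t%.2f"%(T.read_grip_width(),np.round(T.read_ft_force(),1),T.read_wrist_torque()[2],yaw_now(),np.round(T.read_position(),4),T.read_t())
def grasp(n,yaw,z):
    r.move_to([*NUT[n],.15],rot(yaw)); r.move_linear([*NUT[n],z],rot(yaw),velocity=.15)
    r.grip(0.,40); print(n,"g40",st())
E
python3 - <<'E'
from h import *
r.grip(.4)
grasp("A",YAW["A"],ZG)
r.grip(0.,120); print(st())
im=viewer.camera("wrist"); cv2.imwrite("pics/g0.png",im)
E
```

```text
A g40 w0.001 F[-0.6  0.9 -0.8] Mz0.031 y2.306 p[0.6053 0.0796 0.0969] t8.62
w-0.002 F[ 0.3 -0.3 -0.1] Mz0.061 y2.306 p[0.6051 0.0796 0.0966] t8.83
```

View pics/g0.png

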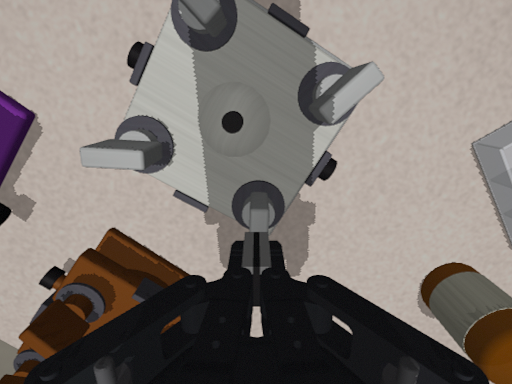

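```bash
python3 - <<'E'
import cv2
im=cv2.imread("pics/g0.png"); cv2.imwrite("pics/g0c.png",cv2.resize(im[170:330,190:330],None,fx=4,fy=3.7,interpolation=cv2.INTER_CUBIC))
E
```

```text
(no output)
```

View pics/g0c.png

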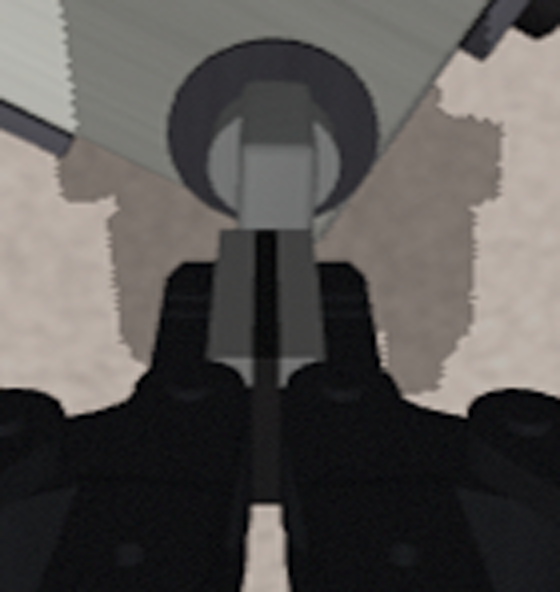

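```bash
python3 - <<'E'
from h import *
im=viewer.camera("side"); k=viewer.get_calibration("side")
c=im.copy(); pts=[]
for z in (.0966,.125,.139,.18):
    q=k["R"]@np.array([.6051,.0796,z])+k["t"]; q=k["mtx"]@q/q[2]; pts.append(q[:2].round(1).tolist())
print(pts); u,v=map(int,pts[1]); x0,y0=u-50,v-50
c=cv2.resize(c[y0:y0+100,x0:x0+100],None,fx=6,fy=6,interpolation=cv2.INTER_CUBIC)
for i,(a,b) in enumerate(pts): cv2.circle(c,(int((a-x0+.5)*6),int((b-y0+.5)*6)),3,[(0,0,255),(0,255,0),(255,0,0),(0,255,255)][i],-1)
cv2.imwrite("pics/s1.png",c)
E
```

```text
[[238.7, 211.0], [238.0, 204.2], [237.7, 200.8], [236.7, 190.3]]
```

View pics/s1.png

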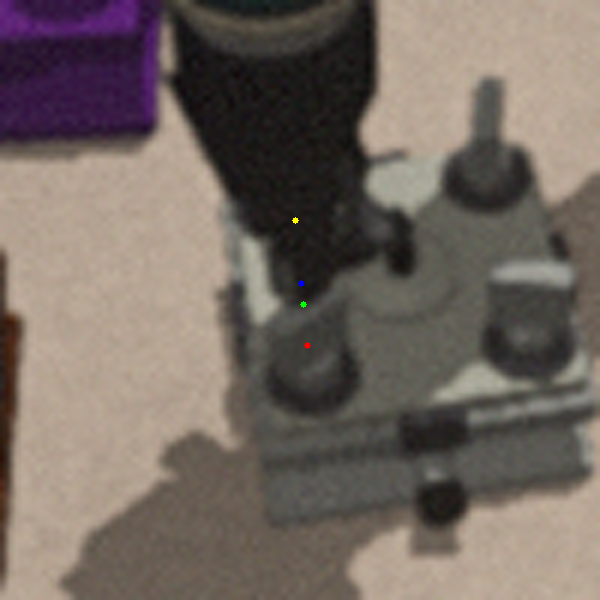

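The side and wrist views agree: the real fingertips end about 41 mm behind the reported TCP, at z≈0.139 instead of 0.097. So the gripper closed above the wing. I lower the grasp height to match and grasp again with a force guard.

```bash
cat >> h.py <<'E'
ZG=.058; ZT=.108    # reported TCP is ~41 mm beyond the real tips
def grasp(n,yaw,z):
    p=[*NUT[n],ZT]
    r.move_to(p,rot(yaw))
    if r.move_linear([*NUT[n],z],rot(yaw),velocity=.12,f_stop=12): print("BUMP",st())
    r.grip(0.,40); print(n,"g40",st())
E
python3 - <<'E'
from h import *
r.move_linear([*NUT["A"],ZT],rot(YAW["A"]),velocity=.15); r.grip(.4)
grasp("A",YAW["A"],ZG)
E
```

```text
A g40 w0.139 F[-4.6  2.4  4.4] Mz-0.076 y2.307 p[0.6048 0.0809 0.059 ] t10.74
```

```bash
cat >> h.py <<'E'
def turn(xy,z,yaw,step,total,stop=None):
    """clockwise steps, following the thread; stop when Mz has risen by stop over its free level; returns commanded turn"""
    a=0.; M0=None; k=0; h=[]
    while a<total-1e-6:
        s=min(step,total-a); a+=s
        r.move_linear([*xy,z-.0038*a],rot(yaw-a),velocity=.0038*s/(.25*max(s/.1,.6)))
        M=T.read_wrist_torque()[2]; h.append(round(float(M),2))
        if stop is not None:
            free=np.median(h[:2]) ; 
            if M-min(free,.12)>stop: break
    print("M",h,"cmd",round(a,3),"act",round((yaw-yaw_now()+np.pi)%(2*np.pi)-np.pi,3),st()); return a
E
python3 - <<'E'
from h import *
r.grip(0.,120); print(st())
p=T.read_position()
a=turn(p[:2],ZG,YAW["A"],.1,.3,.25)
E
```

```text
w0.118 F[-3.8  2.4  6. ] Mz-0.096 y2.307 p[0.6049 0.0809 0.0592] t10.96
M [-0.05, -0.06, -0.04] cmd 0.3 act 0.301 w0.117 F[-3.4 -1.3  7.1] Mz-0.041 y2.005 p[0.6051 0.0804 0.058 ] t12.09
```

```bash
cat >> h.py <<'E'
def release(open_=.4):
    p=T.read_position(); r.grip(open_); r.move_linear([p[0],p[1],ZT],velocity=.15)
E
python3 - <<'E'
from h import *
p=np.array([.6050,.0807])
a=turn(p,ZG-.0038*.3,YAW["A"]-.3,.12,1.3,.25)
E
```

```text
M [-0.13, 0.01, 0.14, 0.33] cmd 0.48 act 0.479 w0.123 F[-4.6 -3.2 12.8] Mz0.330 y1.526 p[0.6053 0.0794 0.057 ] t13.31
```

```bash
cat >> h.py <<'E'
import json
def first(n):
    grasp(n,YAW[n],ZG); p=T.read_position()[:2]; r.grip(0.,120)
    if T.read_grip_width()<.08: print("no wing"); return
    a=turn(p,ZG,YAW[n],.2,.2); a+=turn(p,ZG-.0038*a,YAW[n]-a,.12,1.4,.27)
    json.dump(dict(a=a,yaw=yaw_now(),p=p.tolist()),open(n+".json","w"))
E
python3 - <<'E'
from h import *
json.dump(dict(a=.78,yaw=yaw_now(),p=[.605,.0807]),open("A.json","w"))
release(); print(st())
first("C")
E
```

```text
w0.397 F[-0.6 -0.  -0.6] Mz0.022 y1.526 p[0.6053 0.0791 0.1079] t14.17
C g40 w0.137 F[-6.2  0.5  6.3] Mz-0.065 y-0.010 p[ 0.5291 -0.0339  0.0588] t16.12
M [-0.09] cmd 0.2 act 0.199 w0.122 F[-3.3 -0.2  6.9] Mz-0.089 y-0.209 p[ 0.5292 -0.0339  0.0582] t17.02
M [-0.07, -0.1, -0.06, 0.14, 0.25] cmd 0.6 act 0.598 w0.122 F[-5.3 -1.5 12.4] Mz0.245 y-0.808 p[ 0.5293 -0.034   0.0567] t18.52
```

```bash
python3 - <<'E'
from h import *
release(); first("D")
E
```

```text
D g40 w0.128 F[-4.  -2.1  6. ] Mz-0.046 y0.718 p[ 0.6241 -0.0155  0.0592] t21.45
M [-0.08] cmd 0.2 act 0.2 w0.120 F[-3.1 -0.5  5.3] Mz-0.081 y0.519 p[ 0.6239 -0.0157  0.0586] t22.30
M [-0.08, -0.09, -0.06, -0.07, -0.08, -0.14, 0.01, 0.18, 0.35] cmd 1.08 act 1.079 w0.118 F[-10.3  -1.5  13.7] Mz0.349 y-0.560 p[ 0.6222 -0.0158  0.0553] t25.00
```

```bash
python3 - <<'E'
from h import *
release(); first("B"); print(solver.inverse_kinematics([.511,.0603,.05],rot(yaw_now()-.85)))
E
```

```text
B g40 w0.135 F[-1.6 -1.9  5. ] Mz0.037 y1.464 p[0.5117 0.0598 0.0588] t28.19
M [-0.06] cmd 0.2 act 0.201 w0.116 F[-2.7 -2.4  8.8] Mz-0.065 y1.264 p[0.5116 0.0594 0.0581] t28.91
M [-0.08, -0.01, 0.22, 0.33] cmd 0.48 act 0.479 w0.121 F[-6.6 -4.9 18.2] Mz0.331 y0.785 p[0.5111 0.0583 0.0571] t30.11
[ 0.20345834  0.50079278 -0.47459412  2.01216173  0.3449009   0.70617371
 -0.55202954]
```

```bash
cat >> h.py <<'E'
def second(n,here=False):
    d=json.load(open(n+".json")); z=ZG-.0038*d["a"]; NUT[n]=np.array(d["p"])
    if not here: grasp(n,d["yaw"],z)
    r.grip(0.,120)
    if T.read_grip_width()<.08: print("no wing"); return
    turn(d["p"],z,d["yaw"],.4,.8)
E
python3 - <<'E'
from h import *
r.grip(.4); print(st()); r.pause(.3)
second("B",True)
im=viewer.camera("wrist"); cv2.imwrite("pics/b2.png",im)
E
```

```text
w0.399 F[0.3 0.4 0.1] Mz-0.006 y0.784 p[0.5117 0.0601 0.0553] t30.47
M [0.97, 1.24] cmd 0.8 act 0.796 w0.117 F[-11.7  -5.6  23.2] Mz1.244 y-0.011 p[0.5094 0.0581 0.054 ] t32.42
```

View pics/b2.png

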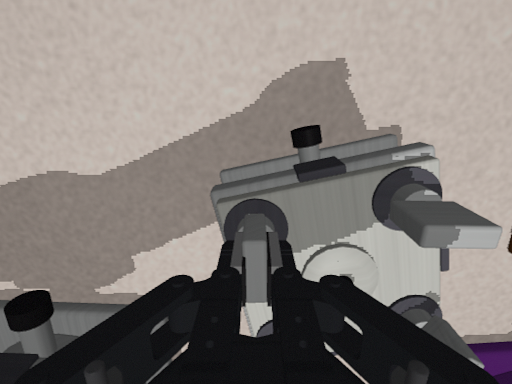

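Wing B sits square in the jaws at (255,250), so it did not slip, and the torque of 1.24 N m is as expected. On to D.

```bash
python3 - <<'E'
from h import *
release(); second("D"); release(); print(st())
E
```

```text
D g40 w0.133 F[-5.4  1.8  5.8] Mz0.191 y-0.558 p[ 0.6231 -0.0142  0.0543] t34.89
M [0.85, 1.1] cmd 0.8 act 0.795 w0.119 F[-9.6  1.7 15.4] Mz1.101 y-1.354 p[ 0.6232 -0.0144  0.0529] t36.42
w0.398 F[-0.6  0.1 -0.3] Mz-0.005 y-1.360 p[ 0.6229 -0.0145  0.1077] t37.32
```

```bash
python3 - <<'E'
from h import *
second("A"); release(); print(st())
second("C"); release(); print(st())
from fit import *
d0=np.load("w0.npz"); pc=np.mean(list(NUT.values()),axis=0)
r.move_linear([*T.read_position()[:2],.2],velocity=.2)
r.move_to([pc[0],pc[1]-.084,.22],rot(0))
K,R,t=wrist_cal(); im=viewer.camera("wrist"); cv2.imwrite("pics/end.png",im)
ms=viewer.masks_of("nut1","wrist"); print(st())
for n in "ABCD":
    dn=json.load(open(n+".json")); a=dn["a"]+.8; z0=.075-.0038*a; X=np.array([*NUT[n],.09])
    q=R@X+t; q=K@q/q[2]
    c=[m for m in ms if m["mask"].sum()<3000 and abs(m["box"][0]+m["box"][2]-2*q[0])<60 and abs(m["box"][1]+m["box"][3]-2*q[1])<60]
    if not c: print(n,"none"); continue
    f=fitnut(c[0]["mask"],NUT[n],z0,K,R,t)
    print(n,"turn meant",round(a,3),"seen",round((HD[n]-f[2]-a+np.pi/2)%np.pi-np.pi/2+a,3),"iou",round(1-f[0],3))
E
```

```text
A g40 w0.133 F[-0.9 -3.8  4.1] Mz0.303 y1.526 p[0.6057 0.0797 0.0561] t40.26
M [0.92, 1.23] cmd 0.8 act 0.797 w0.119 F[-7.7 -9.4 18.7] Mz1.227 y0.729 p[0.6051 0.078  0.0546] t41.79
w0.403 F[ 0.2  0.8 -0.7] Mz0.011 y0.726 p[0.6048 0.0778 0.1077] t42.67
C g40 w0.137 F[-1.   1.3  4.5] Mz0.209 y-0.807 p[ 0.5296 -0.0336  0.0559] t44.65
M [0.79, 1.54] cmd 0.8 act 0.794 w0.119 F[-5.7 -0.7 18.5] Mz1.537 y-1.602 p[ 0.5299 -0.0341  0.0545] t46.18
w0.397 F[-0.2 -0.5 -0.2] Mz-0.033 y-1.608 p[ 0.5296 -0.0342  0.1076] t47.07
w0.400 F[-0.1 -0.1  0.3] Mz0.026 y-0.000 p[ 0.5672 -0.0606  0.2196] t49.18
A turn meant 1.58 seen 1.497 iou 0.971
B turn meant 1.48 seen 1.417 iou 0.97
C turn meant 1.6 seen 1.53 iou 0.97
D turn meant 2.08 seen 1.931 iou 0.966
```

View pics/end.png

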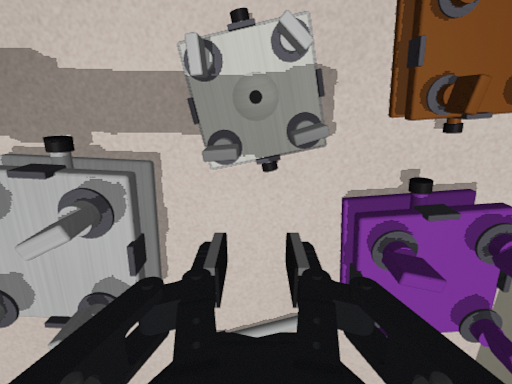

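All four wings turned by nearly the intended amount. That puts each nut about 0.95–1.05 rad past contact, roughly 105–115 N, well inside 68–170 N. The cover is seated between its guides and nothing else has moved in this view. I hand in the job.

```bash
python3 - <<'E'
from h import *
ticket.finish_job(); print(T.read_t())
E
```

```text
the job is handed in; nothing more can be done
the job is handed in; nothing more can be done
```

I closed the cover of the small grey housing with its four wing nuts and handed the job in at about 49 s of the 72 s. No verdict was reported, and the nut forces below are estimates from torque and turn, because nothing measures them directly.

- **First round:** I turned one diagonal pair (the far-left nut, then the near-right one), then the other pair. Each nut stopped at a torque rise of 0.3–0.43 N m, which I put at 0.24–0.31 rad past first contact, or about 25–35 N.
- **Second round:** I gave each nut 0.8 rad more, again in diagonal pairs, starting with the nut still in the gripper. The final torques were 1.24, 1.10, 1.23 and 1.54 N m.

**Final checks:**
- The last wrist picture shows the cover seated between its guides and the gripper clear of everything.
- The wing headings in that picture are 0.06–0.15 rad short of the commanded turns. This is probably twist in the grip, and partly an uncertain starting heading on one nut.
- Allowing for that, each nut should press with roughly 100–115 N, inside the 68–170 N range.
- I did not check the bottle and tray again with the top camera. The arm never worked near them. Part of the column is visible in the last picture, where it looks unmoved.

**What disagreed:** the real fingertips end about 41 mm behind the reported TCP. My first grasp therefore closed in the air above a wing. The wrist and side cameras both showed this, and I corrected the grasp height for all later grasps.

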